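# Line up turned feet by size on the sample strip

## Task

The customer is coming to choose feet for the sideboard: stand the four turned wooden feet upright on the green spots of the sample strip, one centred on each spot, in order of size, with the smallest on the spot next to the red end block and the largest at the plain end. Do not knock any of the feet over, and leave them all standing free and still.

Things in the scene. Friction and masses are not known exactly. Their poses are not given: they have to be found in the camera images.
- foot_48_mid (a point): Centre (on its axis, half-way up, 24 mm above its underside) of the smallest of the four turned furniture feet: reddish wood with a brass ring and disc at the top, round about its vertical axis, 48 mm tall; a belly 36 mm across is cylindrical from 16 to 33 mm above the underside, narrowing to a 28 mm wide flat underside and a 29 mm wide flat top. Weighs about 30 g. Starts standing on the table (z = 0). z axis up.
- foot_62_mid (a point): Centre (on its axis, half-way up, 31 mm above its underside) of the second smallest of the four turned furniture feet: reddish wood with a brass ring and disc at the top, round about its vertical axis, 62 mm tall; a belly 44 mm across is cylindrical from 21 to 42 mm above the underside, narrowing to a 34 mm wide flat underside and a 35 mm wide flat top. Weighs about 60 g. Starts standing on the table (z = 0). z axis up.
- foot_76_mid (a point): Centre (on its axis, half-way up, 38 mm above its underside) of the second largest of the four turned furniture feet: reddish wood with a brass ring and disc at the top, round about its vertical axis, 76 mm tall; a belly 52 mm across is cylindrical from 26 to 52 mm above the underside, narrowing to a 41 mm wide flat underside and a 42 mm wide flat top. Weighs about 95 g. Starts standing on the table (z = 0). z axis up.
- foot_90_mid (a point): Centre (on its axis, half-way up, 45 mm above its underside) of the largest of the four turned furniture feet: reddish wood with a brass ring and disc at the top, round about its vertical axis, 90 mm tall; a belly 60 mm across is cylindrical from 31 to 61 mm above the underside, narrowing to a 47 mm wide flat underside and a 48 mm wide flat top. Weighs about 140 g. Starts standing on the table (z = 0). z axis up.
- spot_a: One of four alike green round felt spots, 68 mm across with a small white dot at the centre, 1 mm thick, let flat onto the sample strip in one row at 85 mm pitch. The letters say nothing about the order in the row: it differs from start to start. Origin at its centre on the strip's upper face (18 mm above the table).
- spot_b: One of four alike green round felt spots, 68 mm across with a small white dot at the centre, 1 mm thick, let flat onto the sample strip in one row at 85 mm pitch. The letters say nothing about the order in the row: it differs from start to start. Origin at its centre on the strip's upper face (18 mm above the table).
- spot_c: One of four alike green round felt spots, 68 mm across with a small white dot at the centre, 1 mm thick, let flat onto the sample strip in one row at 85 mm pitch. The letters say nothing about the order in the row: it differs from start to start. Origin at its centre on the strip's upper face (18 mm above the table).
- spot_d: One of four alike green round felt spots, 68 mm across with a small white dot at the centre, 1 mm thick, let flat onto the sample strip in one row at 85 mm pitch. The letters say nothing about the order in the row: it differs from start to start. Origin at its centre on the strip's upper face (18 mm above the table).
- red_block: Red-painted end block, 90 x 24 mm and 30 mm high, fixed at one end of the sample strip in line with the spots, its centre 80 mm beyond the centre of the nearest spot; at the other end stands an alike block of plain pale wood. Which end is the red one differs from start to start. Origin at the centre of its underside, 18 mm above the table.
- strip: The sample strip: a fixed flat brown board 450 mm long (its own y axis, along the row of spots), 100 mm wide (its x) and 18 mm thick. The row of spots lies on its centre line. Origin at the centre of its underside, on the table.
Mind the look-alikes: they are no part of the job. What is shaped like the part that bears foot_48_mid but blue is not meant.

How it is judged:
By the outcome, as a careful person would: the job done as asked, in the order asked, and still so for the second after the job is handed in, with the robot touching nothing.
It also fails if it takes over 128 s, if anything falls off the work surface, if the arm or the gripper's body presses on something with over 40 N, if the wrist force passes 120 N, or if a joint passes its speed limit or range.

## Robot

A 6-joint arm with a two-finger parallel gripper is mounted at the origin on the work surface. World frame = base frame: x ahead of the robot, y to its left, z up, the work surface at z = 0. Lengths are in m, angles in rad, forces in N, time in s.
With the tool pointing down it reaches from about 0.4 to 0.825 m from the base axis. Payload 7 kg.
Tool frame: the origin (TCP) lies on the mounting face of the last link; the fingertips stand arm.tcp_to_tips ahead of it and the grasp point (between the pads) lies 159 mm ahead of it (arm.tcp_to_tips is the distance from the TCP to the fingertips, in m); z points along the fingers, y is the direction in which the jaws open and shut (so a half turn about z gives the same grasp; the last joint's range is limited). The gripper opens to 88 mm and grips with 3 to 60 N. Pads are 19 mm wide; open, the fingers measure 130 mm over their backs; the gripper's body (78 mm by 193 mm) begins 47 mm behind the grasp point.
Start: joints at [-0.966, 0.359, 0.012, 0, -1.224, -0.288], TCP at [0.21, -0.641, 0.405] pointing down, gripper open.
Joint ranges: [-3.07, 3.07], [-1.43, 2.12], [-1.02, 1.25], [-3.03, 1.67], [-3.05, -0], [-3.03, 3.03]. Speed limits (rad/s): [2.39, 2.39, 3.01, 3.14, 3.14, 3.14].

## Interface

Orientations are given as [roll, pitch, yaw] about the fixed x, y, z axes, in that order (R = Rz(yaw) Ry(pitch) Rx(roll)).
In Python, from station import arm, cams, job_done, finder gives the robot as it stands.
- The arm moves only by the tool play_rows, never from a script. Its argument "targets" is a list that holds one entry, the list of rows, each a list of 4 numbers: the shift along the tool's x, y, z in m, then the turn about the tool's z in degrees. A call has 1 to 5 rows; each row is the pose to reach, as a shift and turn from the pose commanded when the call began, along the tool's axes at that moment; what a row does not reach only later rows make up. A row lasts 1/8 s, in which the tool goes at most 62.5 mm and 10.7 degrees, less where a joint would pass 70% of its speed; a pose out of reach is approached as far as the arm can. A call with a gripper value outside its range is refused whole. "grip" is the closure in counts, from 0 (fully open) to 255 (shut), set as the call begins (left out, the last holds). The fingers move at their own pace and stop on an object; "newtons" is the grip in N (left out, the last holds). Time passes only in rows, so rows that repeat a pose let the fingers close. It gives the time, the measured TCP pose, the force and the opening at its end, in the units of the state.
- arm.get_state(): the state, without advancing time (a new reading comes with each control period).
- cams.grab_frame(name): name is "scene" or "top" or "wrist"; returns (picture, depth): 400x640x3 uint8, red, green, blue; 400x640 float32, m along the optical axis (not along the pixel's ray), 0 where there is no reading.
- cams.camera_params(name): a dict with "intrinsics" (3x3 intrinsics, pixels), "position" and "attitude" of the camera in the world. Camera axes: x right, y down, z forward; pixel columns grow to the right and rows downward; lengths in m; the calibration is good to about 2 mm. A picture is of the moment at which its call begins: read the wrist's pose just before it. camera_params takes no time and is no camera call; for the wrist camera it gives the pose at the moment of the call.
- job_done(): hands the job in, once; it reports no verdict.
Trained networks look in the newest picture that a camera, given by its name, has taken for a name from the list of things; names that differ only in an ending like _2 or _b are one class to them, and where a whole thing is asked for, a point or a joint stands for the part that bears it (a point fixed in the world has none). Each returns a list of dicts, best first, with "score" (0 to 1); they miss things now and then, are a little off and sometimes report something else, mostly with a low value. They report only what shows in the picture. A call takes as long as a camera call. They do not tell look-alikes from the thing itself.
- finder.find_in(camera, query): "xyz" ([x, y, z] in m, in world coordinates, good to about 4 mm: the middle of the surface that is visible of it).
- finder.masks_of(camera, query): "mask" (400x640 bool, what is visible of it).
The state is a dict: "t": time; "q": joint angles; "qd": joint speeds; "joint_efforts": joint torques, N m; "eef_pos": TCP position; "ee_rot": TCP orientation; "force": force on the tool from outside, world axes, zero at the start; "moment": the same for the moment, N m; "width": finger opening in m.
Only numpy, scipy, OpenCV 4.12 (cv2) and the standard library are available. Lean on these libraries where they do the work, as an engineer would, in place of code of your own. Each camera call takes 0.05 s, during which the arm holds its last target. There are 200 camera calls.

## Working session

There is one attempt and no reset: what is moved stays moved. The work goes in short steps, Python scripts to look and compute and a tool call to move; the robot and the scene stay as the last step left them, time stands still between calls to the robot, and variables do not carry over. Pictures are saved under pics/ and viewed, about 12 in all and at most 16, crops included, and the job is handed in when it is done.

Besides the shell and the picture viewer there is one more tool, called after ">>>" as name(argument=value, ...) on one line, values as JSON. play_rows: Moves the arm, as the interface text tells. Its arguments: {"type":"object","properties":{"targets":{"type":"array","items":{"type":"array","items":{"type":"array","items":{"type":"number"}}}},"grip":{"type":"number"},"newtons":{"type":"number"}},"required":["targets"]}

```bash
ls; mkdir -p pics
python3 - <<'E'
from station import arm,cams
import cv2,numpy as np
s=arm.get_state();print({k:np.round(v,4) for k,v in s.items()},arm.tcp_to_tips)
for n in("top","scene"):
    im,d=cams.grab_frame(n);cv2.imwrite(f"pics/{n}1.png",im[:,:,::-1]);p=cams.camera_params(n);print(n,p)
E
```

```text
pics
{'t': np.float64(0.0), 'q': array([-9.6590e-01,  3.5940e-01,  1.1000e-02, -4.0000e-04, -1.2241e+00,
       -2.8810e-01]), 'qd': array([ 0.0021,  0.0005,  0.0011,  0.0003, -0.0009, -0.0003]), 'joint_efforts': array([ 2.50000e-03, -5.82711e+01,  2.93062e+01,  6.99720e+00,
        6.90000e-03, -1.00000e-04]), 'eef_pos': array([ 0.2102, -0.6412,  0.4037]), 'ee_rot': array([ 3.1399e+00, -2.0000e-04, -2.8249e+00]), 'force': array([-0.4826, -0.5284,  0.2017]), 'moment': array([-0.0546,  0.0197,  0.0276]), 'width': np.float64(0.0875)} 0.1781
top {'intrinsics': array([[466.39547961,   0.        , 314.37348234],
       [  0.        , 466.39547961, 200.29624191],
       [  0.        ,   0.        ,   1.        ]]), 'position': array([ 0.37494005, -0.00575826,  1.13407514]), 'attitude': array([-3.02254815,  0.01372153, -1.59594544])}
scene {'intrinsics': array([[467.02040814,   0.        , 328.36935595],
       [  0.        , 467.02040814, 202.67373447],
       [  0.        ,   0.        ,   1.        ]]), 'position': array([ 0.85018199, -0.63789616,  0.95866338]), 'attitude': array([-2.47388939e+00, -1.74545684e-03,  4.88562493e-01])}
```

View pics/top1.png

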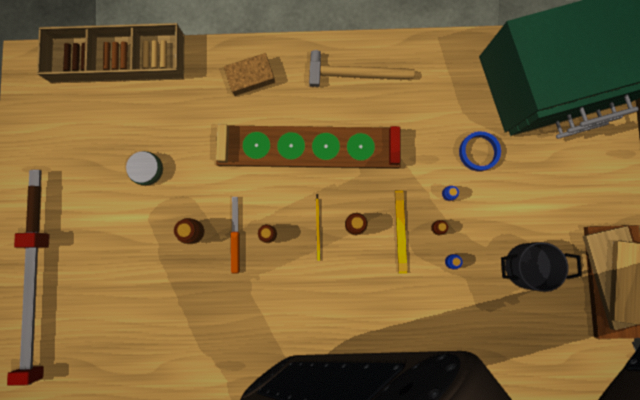

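View pics/scene1.png

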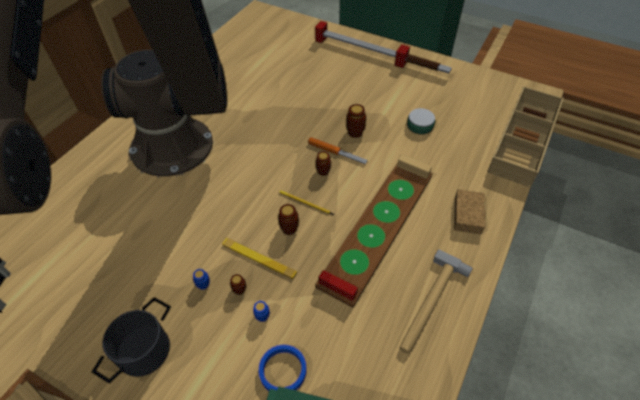

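The top view shows the feet at about (189,230) for the largest, (357,223), (267,233) and (440,227) for the smallest. The blue look-alikes are at (451,193) and (454,261). The spots are at u = 256, 291, 326 and 361, v ≈ 146, with the red block at (395,146) on the right.

```bash
cat > h.py <<'E'
from station import arm,cams,finder,job_done
import cv2,numpy as np
from scipy.spatial.transform import Rotation as Ro
def plane(p,uv,z):
    K=p["intrinsics"];R=Ro.from_euler("xyz",p["attitude"]).as_matrix()
    uv=np.atleast_2d(np.array(uv,float));r=(R@np.linalg.inv(K)@np.c_[uv,np.ones(len(uv))].T).T
    c=np.array(p["position"]);return c+r*((z-c[2])/r[:,2])[:,None]
def blobs(mask,amin):
    n,l,st,c=cv2.connectedComponentsWithStats(mask.astype(np.uint8));return [(c[i],st[i,4]) for i in range(1,n) if st[i,4]>=amin]
def green(im):
    h=cv2.cvtColor(im,cv2.COLOR_RGB2HSV);return (h[...,0]>45)&(h[...,0]<75)&(h[...,1]>120)&(h[...,2]>60)
E
python3 - <<'E'
from h import *
im,d=cams.grab_frame("top");p=cams.camera_params("top")
for c,a in blobs(green(im),100):print("green",c.round(1),a,plane(p,c,.019).round(4))
h=cv2.cvtColor(im,cv2.COLOR_RGB2HSV)
red=((h[...,0]<5)|(h[...,0]>175))&(h[...,1]>180)&(h[...,2]>120)
for c,a in blobs(red,100):print("red",c.round(1),a,plane(p,c,.048).round(4))
for q in("foot_48_mid","foot_62_mid","foot_76_mid","foot_90_mid","spot_a","red_block"):
    print(q,[(np.round(r["score"],2),np.round(r["xyz"],3)) for r in finder.find_in("top",q)])
c=im[180:280,160:480];cv2.imwrite("pics/top_crop.png",cv2.resize(c,None,fx=2.5,fy=2.5,interpolation=cv2.INTER_CUBIC)[:,:,::-1])
E
```

```text
green [563.1  58.6] 7014 [[ 0.8459 -0.6193  0.019 ]]
green [584.6 101.2] 459 [[ 0.7354 -0.662   0.019 ]]
green [256.  144.8] 558 [[0.6492 0.1456 0.019 ]]
green [290.7 145.3] 555 [[0.6455 0.0606 0.019 ]]
green [325.4 145.9] 565 [[ 0.6418 -0.024   0.019 ]]
green [360.2 146.3] 556 [[ 0.6382 -0.1088  0.019 ]]
red [394.6 139.2] 206 [[ 0.6464 -0.1884  0.048 ]]
foot_48_mid [(np.float64(0.76), array([ 0.513, -0.313,  0.049])), (np.float64(0.48), array([ 0.436, -0.283,  0.049])), (np.float64(0.48), array([ 0.355, -0.311,  0.046]))]
foot_62_mid [(np.float64(0.67), array([0.426, 0.114, 0.064]))]
foot_76_mid [(np.float64(0.89), array([ 0.447, -0.092,  0.073])), (np.float64(0.16), array([ 0.433, -0.283,  0.049]))]
foot_90_mid [(np.float64(0.71), array([0.435, 0.29 , 0.09 ]))]
spot_a [(np.float64(0.95), array([ 0.633, -0.11 ,  0.021])), (np.float64(0.79), array([0.65 , 0.144, 0.017])), (np.float64(0.68), array([0.645, 0.062, 0.022]))]
red_block [(np.float64(0.65), array([ 0.63 , -0.186,  0.047]))]
```

View pics/top_crop.png

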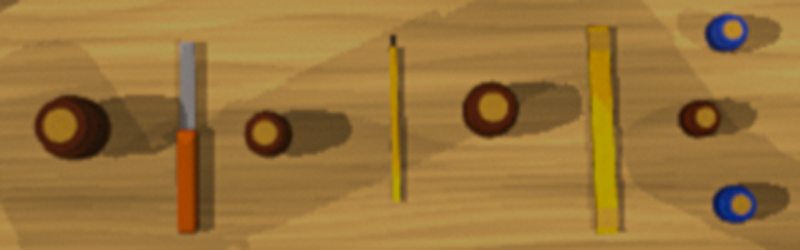

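>>> play_rows(targets=[[[-0.0456,0.0374,0,-10],[-0.0912,0.0748,0,-20],[-0.1368,0.1122,0,-30],[-0.1824,0.1496,0,-40],[-0.228,0.187,0,-50]]], grip=0)

```text
t: 1.08
eef_pos: [0.3693, -0.391, 0.405]
ee_rot: [-3.141, -0.0, -1.946]
force: [1.0, -0.2, -0.2]
width: 0.0875
```

```bash
cat >> h.py <<'E'
def go(x,y,z=None,yaw=-np.pi/2):
    s=arm.get_state();q=s["eef_pos"];R=Ro.from_euler("xyz",s["ee_rot"]).as_matrix()
    t=np.array([x,y,q[2] if z is None else z])
    print("tcp",np.round(q,4),"rpy",np.round(s["ee_rot"],4),"t",round(float(s["t"]),2),"w",round(float(s["width"]),4),"shift",(R.T@(t-q)).round(4),"turn",round(np.degrees((s["ee_rot"][2]-yaw+np.pi)%(2*np.pi)-np.pi),2))
E
python3 - <<'E'
from h import *
p=cams.camera_params("top")
for n,uv,z in (("90",(184.4,230.4),.09),("62",(265.8,233.2),.062),("76",(357.6,222.8),.076),("48",(442.4,227.2),.048)):print(n,plane(p,uv,z).round(4))
go(.436,-.287)
E
```

```text
90 [[0.4399 0.299  0.09  ]]
62 [[0.4303 0.1193 0.062 ]]
76 [[ 0.4478 -0.0912  0.076 ]]
48 [[ 0.4344 -0.2896  0.048 ]]
tcp [ 0.3693 -0.391   0.405 ] rpy [-3.1408e+00 -1.0000e-04 -1.9464e+00] t 1.07 w 0.0875 shift [-0.1212 -0.0238  0.    ] turn -21.52
```

>>> play_rows(targets=[[[-0.04,-0.008,0,-7],[-0.08,-0.016,0,-14],[-0.1212,-0.0238,0,-21.5],[-0.1212,-0.0238,0,-21.5]]], grip=100)

```text
t: 1.58
eef_pos: [0.437, -0.2872, 0.405]
ee_rot: [-3.141, -0.0, -1.572]
force: [-0.5, -0.3, -0.2]
width: 0.0554
```

Run:
```python
from h import *
go(.436,-.287)
im,d=cams.grab_frame("wrist");p=cams.camera_params("wrist");print(p)
cv2.imwrite("pics/w1.png",im[:,:,::-1])
np.savez("w1.npz",im=im,d=d)
```

```text
tcp [ 0.437  -0.2872  0.405 ] rpy [-3.1407e+00 -1.0000e-04 -1.5722e+00] t 1.57 w 0.0554 shift [-0.0002  0.001  -0.    ] turn -0.08
{'intrinsics': array([[328.05102143,   0.        , 318.14855724],
       [  0.        , 328.05102143, 200.50894638],
       [  0.        ,   0.        ,   1.        ]]), 'position': array([ 0.43609673, -0.36419748,  0.38512845]), 'attitude': array([ 2.84935857e+00, -6.77759112e-04,  3.13710788e+00])}
```

View pics/w1.png

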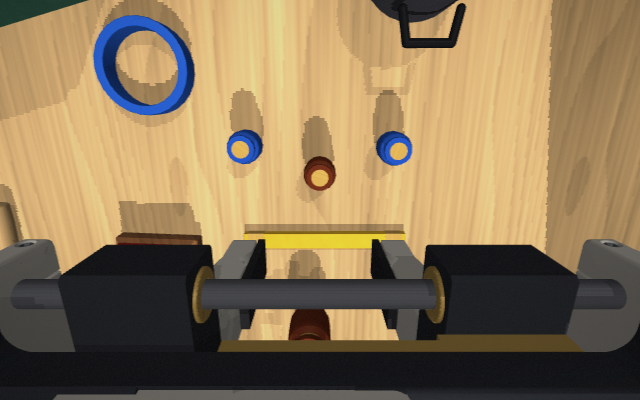

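```bash
cat >> h.py <<'E'
def brass(im,lo=(12,60,120),hi=(30,255,255)):
    return cv2.inRange(cv2.cvtColor(im,cv2.COLOR_RGB2HSV),lo,hi)>0
E
python3 - <<'E'
from h import *
f=np.load("w1.npz");im=f["im"];d=f["d"]
p=cams.camera_params("wrist")
print(plane(p,[(319.5,178),(243,150),(398,151)],.048).round(4))
h=cv2.cvtColor(im,cv2.COLOR_RGB2HSV);print(h[178,300:342:3].tolist())
print(d[178,300:342:3].round(3))
for q in("foot_48_mid",):
    print(q,[(np.round(r["score"],2),np.round(r["xyz"],3)) for r in finder.find_in("wrist",q)])
cv2.imwrite("pics/c48.png",cv2.resize(im[110:210,220:420],None,fx=3,fy=3)[:,:,::-1])
E
```

```text
[[ 0.4348 -0.2875  0.048 ]
 [ 0.5131 -0.3172  0.048 ]
 [ 0.3541 -0.3155  0.048 ]]
[[17, 115, 206], [17, 120, 177], [8, 207, 96], [8, 196, 117], [20, 154, 229], [20, 154, 227], [20, 155, 226], [20, 154, 228], [20, 153, 230], [19, 155, 225], [7, 193, 116], [7, 195, 102], [19, 107, 233], [19, 110, 232]]
[0.396 0.396 0.357 0.346 0.345 0.344 0.345 0.344 0.344 0.343 0.345 0.345
 0.394 0.393]
foot_48_mid [(np.float64(0.92), array([ 0.433, -0.294,  0.049])), (np.float64(0.67), array([ 0.358, -0.319,  0.048])), (np.float64(0.56), array([ 0.517, -0.322,  0.05 ]))]
```

View pics/c48.png

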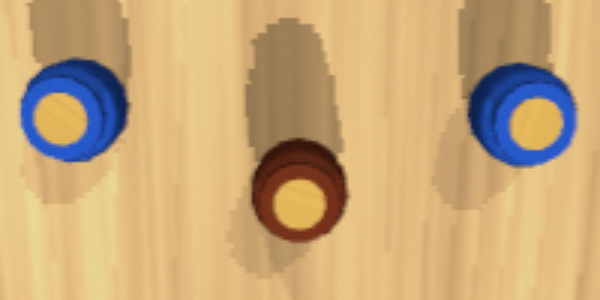

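The wrist view shows the red-brown 48 mm foot at (320,178), between two blue look-alikes at (243,150) and (398,151). The middle one is the one meant.

>>> play_rows(targets=[[[0.0013,0.0022,0.06,0],[0.0013,0.0022,0.12,0],[0.0013,0.0022,0.17,0],[0.0013,0.0022,0.2,0],[0.0013,0.0022,0.221,0]]])

```text
t: 2.3
eef_pos: [0.4326, -0.2912, 0.182]
ee_rot: [3.14, 0.0, -1.579]
force: [0.3, -0.4, -0.6]
width: 0.0532
```

>>> play_rows(targets=[[[0,0,0,0],[0,0,0,0],[0,0,0,0],[0,0,0,0],[0,0,0,0]]], grip=255, newtons=12)

```text
t: 2.92
eef_pos: [0.434, -0.2904, 0.1845]
ee_rot: [-3.14, -0.001, -1.577]
force: [-0.3, -0.4, 4.8]
width: 0.0355
```

>>> play_rows(targets=[[[0,0,-0.02,0],[0,0,-0.06,0],[0,0,-0.1,0],[0,0,-0.12,0],[0,0,-0.12,0]]])

```text
t: 3.55
eef_pos: [0.434, -0.2904, 0.3054]
ee_rot: [-3.138, -0.001, -1.577]
force: [-0.4, -0.3, -0.1]
width: 0.0356
```

Run:
```python
from h import *
go(.6382,-.1088,.159+.019+.025+.03)
im,d=cams.grab_frame("wrist");p=cams.camera_params("wrist")
cv2.imwrite("pics/w2.png",im[:,:,::-1])
```

```text
tcp [ 0.434  -0.2904  0.3054] rpy [-3.1379e+00 -9.0000e-04 -1.5767e+00] t 3.55 w 0.0356 shift [-0.1828 -0.2029  0.073 ] turn -0.34
```

View pics/w2.png

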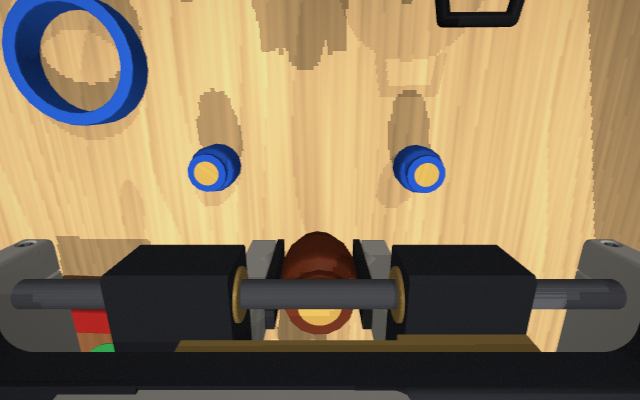

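>>> play_rows(targets=[[[-0.05,-0.029,0,0],[-0.1,-0.058,0,0],[-0.15,-0.087,0,0],[-0.2,-0.116,0,0],[-0.25,-0.145,0,0]]])

```text
t: 4.22
eef_pos: [0.5805, -0.0394, 0.3022]
ee_rot: [3.139, -0.0, -1.577]
force: [0.3, -1.2, -0.4]
width: 0.0355
```

>>> play_rows(targets=[[[-0.05,-0.029,0,0],[-0.09,-0.051,0,-0.3],[-0.09,-0.051,0,-0.3]]])

```text
t: 4.6
eef_pos: [0.6326, 0.0513, 0.3013]
ee_rot: [3.139, -0.001, -1.569]
force: [-0.5, -0.7, -0.4]
width: 0.0356
```

```bash
cat >> h.py <<'E'
def wspots(tag):
    p=cams.camera_params("wrist");im,d=cams.grab_frame("wrist")
    cv2.imwrite(f"pics/{tag}.png",im[:,:,::-1])
    for c,a in blobs(green(im),800):
        print("green",c.round(1),a,plane(p,c,.019).round(4))
    for c,a in blobs((im.min(2)>190)&cv2.dilate(green(im).astype(np.uint8),np.ones((9,9))).astype(bool),3):print("dot",c.round(1),a,plane(p,c,.019).round(4))
E
python3 - <<'E'
from h import *
go(.6382,-.1088,.233)
wspots("w3")
E
```

```text
tcp [0.6326 0.0513 0.3013] rpy [ 3.1393e+00 -7.0000e-04 -1.5685e+00] t 4.6 w 0.0356 shift [ 0.1601 -0.0054  0.0684] turn 0.13
green [309.5  12.6] 1977 [[ 0.6381 -0.0859  0.019 ]]
green [305.3 103. ] 6214 [[ 0.6417 -0.0241  0.019 ]]
green [301.1 205.7] 4366 [[0.6459 0.0585 0.019 ]]
dot [305.3 104.6] 84 [[ 0.6417 -0.023   0.019 ]]
dot [301.9 209.8] 65 [[0.6453 0.0621 0.019 ]]
```

View pics/w3.png

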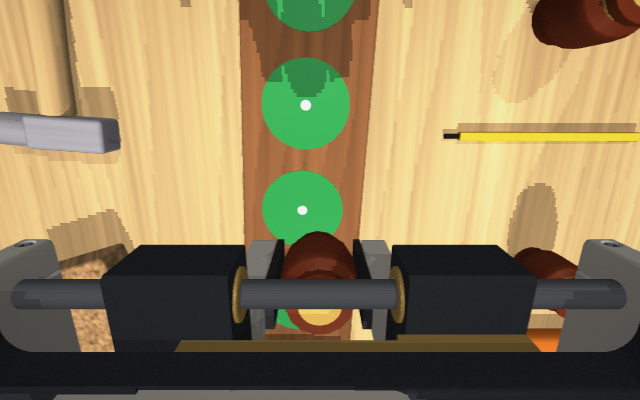

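The picture shows the spot dots at (305,105) and (302,210). They agree with the top camera to about 1 mm.

>>> play_rows(targets=[[[0.055,-0.002,0,0],[0.11,-0.004,0,0],[0.15,-0.005,0.02,0],[0.1613,-0.0054,0.05,0],[0.1613,-0.0054,0.085,0]]])

```text
t: 5.28
eef_pos: [0.6358, -0.1152, 0.2174]
ee_rot: [3.141, 0.0, -1.575]
force: [0.3, 0.6, -0.8]
width: 0.0356
```

>>> play_rows(targets=[[[0,0,0,0],[0,0,0,0]]])

```text
t: 5.52
eef_pos: [0.6371, -0.1132, 0.2194]
ee_rot: [-3.141, -0.0, -1.572]
force: [0.6, 0.3, 1.2]
width: 0.0357
```

Run:
```python
from h import *
go(.638,-.1102,.204)
```

```text
tcp [ 0.6371 -0.1132  0.2194] rpy [-3.1413e+00 -4.0000e-04 -1.5717e+00] t 5.53 w 0.0357 shift [-0.003  -0.0009  0.0154] turn -0.05
```

>>> play_rows(targets=[[[-0.003,-0.0009,0.008,0],[-0.003,-0.0009,0.012,0],[-0.003,-0.0009,0.0145,0],[-0.003,-0.0009,0.0145,0],[-0.003,-0.0009,0.0145,0]]])

```text
t: 6.15
eef_pos: [0.6379, -0.1098, 0.2043]
ee_rot: [-3.141, 0.0, -1.572]
force: [-0.2, -0.4, 0.6]
width: 0.0355
```

>>> play_rows(targets=[[[0,0,0,0],[0,0,0,0],[0,0,0,0]]])

```text
t: 6.52
eef_pos: [0.6379, -0.1099, 0.2042]
ee_rot: [-3.142, -0.0, -1.572]
force: [0.8, -0.1, -0.5]
width: 0.0358
```

>>> play_rows(targets=[[[0,0,0.001,0],[0,0,0.001,0],[0,0,0.001,0]]])

```text
t: 6.9
eef_pos: [0.6379, -0.1098, 0.2031]
ee_rot: [3.142, 0.0, -1.572]
force: [0.1, 0.5, -0.8]
width: 0.0358
```

>>> play_rows(targets=[[[0,0,0,0],[0,0,0,0],[0,0,0,0],[0,0,0,0]]], grip=100)

```text
t: 7.4
eef_pos: [0.6379, -0.1098, 0.2032]
ee_rot: [-3.142, -0.0, -1.572]
force: [-0.6, -0.2, -0.7]
width: 0.0531
```

>>> play_rows(targets=[[[0,0,-0.02,0],[0,0,-0.05,0],[0,0,-0.09,0],[-0.05,0.0,-0.1,0],[-0.1,0,-0.1,0]]], grip=80)

```text
t: 8.02
eef_pos: [0.6382, -0.0092, 0.3048]
ee_rot: [-3.139, 0.001, -1.573]
force: [0.9, 0.5, -0.3]
width: 0.0605
```

Run:
```python
from h import *
im,d=cams.grab_frame("top");p=cams.camera_params("top")
cv2.imwrite("pics/t2.png",cv2.resize(im[110:250,160:480],None,fx=2.5,fy=2.5,interpolation=cv2.INTER_CUBIC)[:,:,::-1])
go(.4303,.1195)
wspots("w4")
```

```text
tcp [ 0.6382 -0.0042  0.3042] rpy [-3.1390e+00  1.5000e-03 -1.5702e+00] t 8.07 w 0.0601 shift [-0.1239  0.2078 -0.0003] turn 0.03
green [318.7  61.7] 4377 [[ 0.6382 -0.1087  0.019 ]]
green [314.5 172.6] 5096 [[ 0.6417 -0.0241  0.019 ]]
green [310.7 257.5] 2891 [[0.6453 0.053  0.019 ]]
green [307.3 329.1] 1280 [[0.649  0.1287 0.019 ]]
dot [314.4 174.1] 70 [[ 0.6417 -0.0229  0.019 ]]
dot [310.7 266.6] 51 [[0.6453 0.0621 0.019 ]]
```

View pics/w4.png

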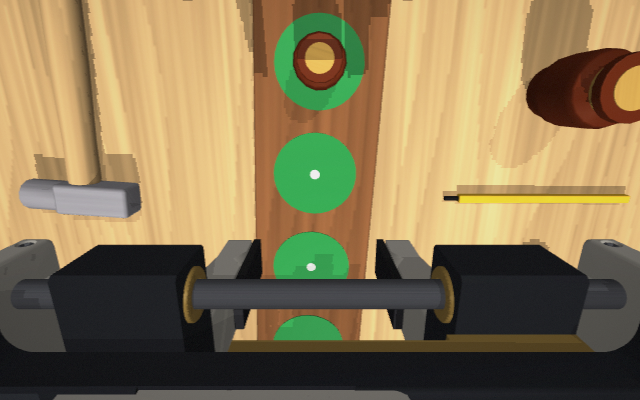

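Foot 48 stands inside its spot, with its brass disc near (319,59). Next is foot 62.

>>> play_rows(targets=[[[-0.025,0.042,-0.02,0],[-0.05,0.084,-0.04,0],[-0.075,0.126,-0.06,0],[-0.1,0.168,-0.08,0],[-0.1245,0.2078,-0.1,0]]], grip=60)

```text
t: 8.75
eef_pos: [0.4289, 0.115, 0.4038]
ee_rot: [-3.141, 0.0, -1.572]
force: [-0.3, 0.8, 0.7]
width: 0.0672
```

>>> play_rows(targets=[[[0,0,0,0],[0,0,0,0],[0,0,0,0]]])

```text
t: 9.12
eef_pos: [0.4307, 0.1144, 0.4025]
ee_rot: [3.14, -0.001, -1.573]
force: [0.0, -0.6, -1.1]
width: 0.0673
```

```bash
cat >> h.py <<'E'
def wfoot(tag,x,y,zt,half=40):
    """brass disc near the expected place, in the wrist picture, put on plane zt"""
    p=cams.camera_params("wrist");im,d=cams.grab_frame("wrist");cv2.imwrite(f"pics/{tag}.png",im[:,:,::-1])
    R=Ro.from_euler("xyz",p["attitude"]).as_matrix();c=p["intrinsics"]@R.T@(np.array([x,y,zt])-p["position"]);u,v=(c[:2]/c[2]).astype(int)
    zc=c[2]
    m=brass(im)&(abs(d-zc)<.012);m[:max(v-half,0)]=0;m[v+half:]=0;m[:,:max(u-half,0)]=0;m[:,u+half:]=0
    for b,a in blobs(m,60):print("disc",b.round(1),a,plane(p,b,zt).round(4),"expected px",u,v)
E
python3 - <<'E'
from h import *
wfoot("w5",.4303,.1205,.062)
go(.4303,.1205,.159+.032)
p=cams.camera_params("top");im,d=cams.grab_frame("top")
E
```

```text
disc [316.7 188. ] 391 [[0.4315 0.1213 0.062 ]] expected px 317 187
tcp [0.4308 0.1144 0.4024] rpy [ 3.1403e+00 -1.1000e-03 -1.5730e+00] t 9.18 w 0.0669 shift [-0.0063  0.0003  0.2114] turn -0.12
```

>>> play_rows(targets=[[[-0.0063,0,0.06,0],[-0.0063,0,0.12,0],[-0.0063,0,0.17,0],[-0.0063,0,0.2,0],[-0.0063,0,0.2114,0]]])

```text
t: 9.85
eef_pos: [0.4301, 0.1204, 0.1897]
ee_rot: [3.138, -0.003, -1.573]
force: [0.1, 0.3, -0.4]
width: 0.0673
```

>>> play_rows(targets=[[[0,0,0,0],[0,0,0,0],[0,0,0,0],[0,0,0,0],[0,0,0,0]]])

```text
t: 10.48
eef_pos: [0.4303, 0.1212, 0.1922]
ee_rot: [-3.141, 0.001, -1.572]
force: [0.4, -0.1, -0.4]
width: 0.0672
```

>>> play_rows(targets=[[[0,0,0,0],[0,0,0,0],[0,0,0,0],[0,0,0,0],[0,0,0,0]]], grip=255, newtons=15)

```text
t: 11.1
eef_pos: [0.4303, 0.1212, 0.1918]
ee_rot: [-3.142, -0.0, -1.572]
force: [-0.3, 0.2, -0.5]
width: 0.0433
```

>>> play_rows(targets=[[[0,0,-0.02,0],[0,0,-0.06,0],[0,0,-0.1,0],[0,0,-0.12,0],[0,0,-0.12,0]]])

```text
t: 11.72
eef_pos: [0.4305, 0.1213, 0.3132]
ee_rot: [-3.139, 0.002, -1.572]
force: [1.0, -0.2, -0.6]
width: 0.0434
```

Run:
```python
from h import *
go(.6418,-.0235)
```

```text
tcp [0.4305 0.1213 0.3132] rpy [-3.1389e+00  2.3000e-03 -1.5716e+00] t 11.72 w 0.0434 shift [ 1.447e-01 -2.114e-01  2.000e-04] turn -0.04
```

>>> play_rows(targets=[[[0.029,-0.042,0,0],[0.058,-0.085,0,0],[0.087,-0.127,0,0],[0.116,-0.17,0,0],[0.1443,-0.2114,0,0]]])

```text
t: 12.35
eef_pos: [0.6426, -0.0246, 0.3098]
ee_rot: [3.139, -0.0, -1.572]
force: [1.9, 1.0, -0.6]
width: 0.0441
```

>>> play_rows(targets=[[[0,0,0,0],[0,0,0.03,0],[0,0,0.06,0],[0,0,0.085,0],[0,0,0.085,0]]])

```text
t: 12.98
eef_pos: [0.6399, -0.0232, 0.2237]
ee_rot: [3.136, -0.001, -1.572]
force: [0.3, 0.3, -0.8]
width: 0.0434
```

>>> play_rows(targets=[[[0,0,0,0],[0,0,0,0],[0,0,0,0],[0,0,0,0]]])

```text
t: 13.48
eef_pos: [0.6416, -0.0233, 0.2273]
ee_rot: [-3.141, 0.0, -1.572]
force: [-0.6, 0.6, -0.5]
width: 0.0435
```

Run:
```python
from h import *
go(.6418,-.023,.211)
```

```text
tcp [ 0.6416 -0.0233  0.2273] rpy [-3.1407e+00  2.0000e-04 -1.5717e+00] t 13.47 w 0.0435 shift [-0.0003 -0.0002  0.0163] turn -0.05
```

>>> play_rows(targets=[[[0,0,0.008,0],[0,0,0.013,0],[0,0,0.016,0],[0,0,0.0165,0],[0,0,0.0165,0]]])

```text
t: 14.1
eef_pos: [0.6416, -0.0233, 0.2102]
ee_rot: [3.142, -0.0, -1.572]
force: [0.6, -0.2, -0.0]
width: 0.0433
```

>>> play_rows(targets=[[[0,0,0,0],[0,0,0,0],[0,0,0,0],[0,0,0,0]]])

```text
t: 14.6
eef_pos: [0.6416, -0.0233, 0.2103]
ee_rot: [-3.142, -0.0, -1.572]
force: [-0.6, -0.4, -0.8]
width: 0.0435
```

>>> play_rows(targets=[[[0,0,0,0],[0,0,0,0],[0,0,0,0],[0,0,0,0]]], grip=70)

```text
t: 15.1
eef_pos: [0.6416, -0.0233, 0.2103]
ee_rot: [-3.142, -0.0, -1.572]
force: [-0.0, -0.3, -0.4]
width: 0.0636
```

>>> play_rows(targets=[[[0,0,-0.02,0],[0,0,-0.05,0],[0,0,-0.1,0],[-0.04,0.0,-0.12,0],[-0.08,0,-0.12,0]]], grip=40)

```text
t: 15.72
eef_pos: [0.6421, 0.0572, 0.333]
ee_rot: [-3.137, 0.001, -1.573]
force: [0.3, 0.6, -0.4]
width: 0.0739
```

>>> play_rows(targets=[[[0,0,0,0],[0,0,0,0],[0,0,0,0]]])

```text
t: 16.1
eef_pos: [0.6415, 0.0559, 0.33]
ee_rot: [3.141, -0.0, -1.572]
force: [-0.0, 0.1, 0.2]
width: 0.074
```

Run:
```python
from h import *
wfoot("w6",.6418,-.0235,.081)
wfoot("w6b",.638,-.1083,.067)
go(.4478,-.0900,.405)
```

```text
disc [317.8  97. ] 935 [[ 0.6413 -0.0234  0.081 ]] expected px 316 96
disc [317.9  91.8] 597 [[ 0.6412 -0.0271  0.067 ]] expected px 322 -43
tcp [0.6416 0.0559 0.3301] rpy [ 3.1413e+00 -2.0000e-04 -1.5727e+00] t 16.2 w 0.0736 shift [ 0.1462  0.1936 -0.0748] turn -0.11
```

View pics/w6.png

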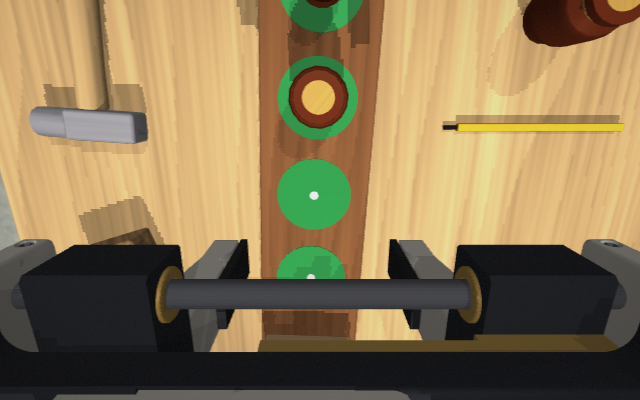

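Foot 62 is on its spot, with its disc at (318,97) and less than 1 mm off centre. Next is foot 76.

>>> play_rows(targets=[[[0.03,0.039,-0.015,0],[0.06,0.078,-0.03,0],[0.09,0.117,-0.045,0],[0.12,0.156,-0.06,0],[0.1462,0.1936,-0.0748,0]]])

```text
t: 16.82
eef_pos: [0.4463, -0.0907, 0.4056]
ee_rot: [-3.141, -0.0, -1.573]
force: [0.5, -0.1, 0.8]
width: 0.0741
```

>>> play_rows(targets=[[[0,0,0,0],[0,0,0,0],[0,0,0,0],[0,0,0,0]]])

```text
t: 17.32
eef_pos: [0.4485, -0.089, 0.4044]
ee_rot: [3.14, -0.0, -1.571]
force: [-0.4, 0.4, -0.7]
width: 0.0737
```

Run:
```python
from h import *
wfoot("w7",.4478,-.0905,.076)
go(.4478,-.0905,.159+.041)
```

```text
disc [317.2 184.9] 587 [[ 0.4486 -0.0881  0.076 ]] expected px 318 182
tcp [ 0.4484 -0.089   0.4045] rpy [ 3.1403e+00 -3.0000e-04 -1.5712e+00] t 17.38 w 0.0739 shift [0.0014 0.0003 0.2045] turn -0.02
```

>>> play_rows(targets=[[[0,0,0.06,0],[0,0,0.11,0],[0,0,0.16,0],[0,0,0.19,0],[0,0,0.2045,0]]])

```text
t: 18.0
eef_pos: [0.4475, -0.0892, 0.1984]
ee_rot: [3.138, -0.001, -1.571]
force: [1.1, 0.6, 0.3]
width: 0.0737
```

>>> play_rows(targets=[[[0,0,0,0],[0,0,0,0],[0,0,0,0],[0,0,0,0],[0,0,0,0]]])

```text
t: 18.62
eef_pos: [0.448, -0.0894, 0.201]
ee_rot: [-3.141, 0.0, -1.572]
force: [0.1, 0.5, 0.1]
width: 0.0736
```

>>> play_rows(targets=[[[0,0,0,0],[0,0,0,0],[0,0,0,0],[0,0,0,0],[0,0,0,0]]], grip=255, newtons=18)

```text
t: 19.25
eef_pos: [0.4479, -0.0894, 0.2006]
ee_rot: [-3.142, -0.0, -1.572]
force: [0.5, -0.1, 0.3]
width: 0.0514
```

>>> play_rows(targets=[[[0,0,-0.02,0],[0,0,-0.06,0],[0,0,-0.1,0],[0,0,-0.13,0],[0,0,-0.13,0]]])

```text
t: 19.88
eef_pos: [0.4484, -0.0893, 0.3327]
ee_rot: [-3.137, 0.001, -1.571]
force: [-0.3, 0.5, -2.6]
width: 0.0512
```

Run:
```python
from h import *
go(.6455,.0613)
```

```text
tcp [ 0.4484 -0.0893  0.3327] rpy [-3.1371e+00  8.0000e-04 -1.5715e+00] t 19.88 w 0.0512 shift [-0.1507 -0.197   0.001 ] turn -0.04
```

>>> play_rows(targets=[[[-0.03,-0.039,0,0],[-0.06,-0.079,0,0],[-0.09,-0.118,0,0],[-0.12,-0.158,0,0],[-0.1502,-0.197,0,0]]])

```text
t: 20.5
eef_pos: [0.6459, 0.0617, 0.3287]
ee_rot: [3.139, -0.001, -1.572]
force: [0.3, -0.6, -1.5]
width: 0.0514
```

>>> play_rows(targets=[[[0,0,0,0],[0,0,0.03,0],[0,0,0.06,0],[0,0,0.09,0],[0,0,0.095,0]]])

```text
t: 21.12
eef_pos: [0.6434, 0.06, 0.2323]
ee_rot: [3.136, -0.002, -1.572]
force: [-0.6, 0.2, -1.4]
width: 0.0514
```

>>> play_rows(targets=[[[0,0,0,0],[0,0,0,0],[0,0,0,0],[0,0,0,0],[0,0,0,0]]])

```text
t: 21.75
eef_pos: [0.645, 0.0607, 0.2359]
ee_rot: [-3.141, 0.0, -1.572]
force: [-0.3, -0.3, -1.7]
width: 0.0516
```

Run:
```python
from h import *
go(.6455,.0608,.2195)
```

```text
tcp [0.645  0.0607 0.2359] rpy [-3.1411e+00  2.0000e-04 -1.5716e+00] t 21.75 w 0.0516 shift [-0.0001 -0.0004  0.0164] turn -0.05
```

>>> play_rows(targets=[[[0,-0.0004,0.008,0],[0,-0.0004,0.013,0],[0,-0.0004,0.016,0],[0,-0.0004,0.0165,0],[0,-0.0004,0.0165,0]]])

```text
t: 22.38
eef_pos: [0.6455, 0.0607, 0.219]
ee_rot: [3.142, -0.0, -1.572]
force: [-0.1, 0.6, -0.6]
width: 0.0513
```

>>> play_rows(targets=[[[0,0,0,0],[0,0,0,0],[0,0,0,0],[0,0,0,0]]])

```text
t: 22.88
eef_pos: [0.6454, 0.0607, 0.2191]
ee_rot: [-3.142, 0.0, -1.572]
force: [-0.0, 0.6, -1.2]
width: 0.0515
```

>>> play_rows(targets=[[[0,0,0,0],[0,0,0,0],[0,0,0,0],[0,0,0,0]]], grip=50)

```text
t: 23.38
eef_pos: [0.6454, 0.0607, 0.2191]
ee_rot: [-3.141, 0.0, -1.572]
force: [-0.3, 0.8, -0.6]
width: 0.0704
```

>>> play_rows(targets=[[[0,0,-0.02,0],[0,0,-0.05,0],[0,0,-0.1,0],[-0.04,0.0,-0.13,0],[-0.09,0,-0.14,0]]], grip=20)

```text
t: 24.0
eef_pos: [0.6459, 0.1509, 0.3622]
ee_rot: [-3.138, 0.002, -1.573]
force: [0.7, 0.1, -0.7]
width: 0.0805
```

>>> play_rows(targets=[[[0,0,0,0],[0,0,0,0],[0,0,0,0],[0,0,0,0]]])

```text
t: 24.5
eef_pos: [0.6455, 0.1498, 0.3587]
ee_rot: [3.141, -0.0, -1.573]
force: [0.6, -0.1, 0.6]
width: 0.0807
```

Run:
```python
from h import *
wfoot("w8",.6455,.0613,.095)
wspots("w8")
go(.4399,.3,.405)
```

```text
disc [317.8  84.1] 1185 [[0.6451 0.0616 0.095 ]] expected px 317 83
green [321.5  12. ] 1318 [[ 0.6418 -0.0011  0.019 ]]
green [314.4 177.4] 3468 [[0.6488 0.1459 0.019 ]]
dot [314.6 178.5] 45 [[0.6486 0.1469 0.019 ]]
tcp [0.6456 0.15   0.3589] rpy [ 3.1413e+00 -2.0000e-04 -1.5726e+00] t 24.6 w 0.0805 shift [-0.1496  0.2059 -0.0461] turn -0.1
```

View pics/w8.png

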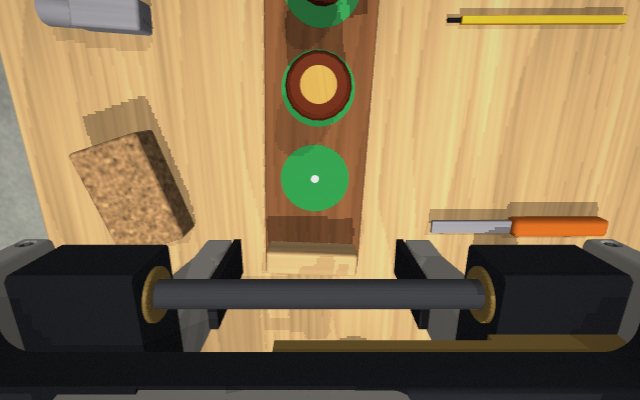

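Foot 76 is centred, with its disc at (318,84). Next is foot 90.

>>> play_rows(targets=[[[-0.03,0.041,-0.012,0],[-0.06,0.082,-0.024,0],[-0.09,0.123,-0.036,0],[-0.12,0.165,-0.05,0],[-0.1496,0.2059,-0.06,0]]], grip=0)

```text
t: 25.22
eef_pos: [0.4385, 0.3009, 0.4199]
ee_rot: [-3.141, 0.001, -1.572]
force: [0.6, 1.0, 0.8]
width: 0.0875
```

>>> play_rows(targets=[[[0,0,0,0],[0,0,0,0],[0,0,0,0],[0,0,0,0]]])

```text
t: 25.72
eef_pos: [0.4404, 0.2998, 0.4186]
ee_rot: [3.141, -0.001, -1.573]
force: [-0.0, -0.3, 0.1]
width: 0.0876
```

Run:
```python
from h import *
wfoot("w9",.4399,.3,.09)
go(.4399,.3005,.159+.052)
```

```text
disc [316.6 186.2] 768 [[0.4415 0.3018 0.09  ]] expected px 318 184
tcp [0.4404 0.2999 0.4186] rpy [ 3.1411e+00 -7.0000e-04 -1.5732e+00] t 25.77 w 0.0875 shift [-0.0008  0.0004  0.2076] turn -0.14
```

>>> play_rows(targets=[[[-0.0013,-0.0005,0.06,0],[-0.0013,-0.0005,0.11,0],[-0.0013,-0.0005,0.16,0],[-0.0013,-0.0005,0.19,0],[-0.0013,-0.0005,0.2076,0]]])

```text
t: 26.4
eef_pos: [0.4403, 0.3009, 0.2094]
ee_rot: [3.14, -0.002, -1.573]
force: [-0.4, -0.2, -0.1]
width: 0.0877
```

>>> play_rows(targets=[[[0,0,0,0],[0,0,0,0],[0,0,0,0],[0,0,0,0],[0,0,0,0]]])

```text
t: 27.02
eef_pos: [0.4402, 0.3018, 0.2119]
ee_rot: [-3.141, 0.001, -1.572]
force: [-0.0, -0.3, 0.2]
width: 0.0873
```

>>> play_rows(targets=[[[0,0,0,0],[0,0,0,0],[0,0,0,0],[0,0,0,0],[0,0,0,0]]], grip=255, newtons=22)

```text
t: 27.65
eef_pos: [0.4403, 0.3018, 0.2115]
ee_rot: [-3.142, 0.0, -1.572]
force: [0.3, 0.7, -0.4]
width: 0.0596
```

>>> play_rows(targets=[[[0,0,-0.02,0],[0,0,-0.06,0],[0,0,-0.1,0],[0,0,-0.13,0],[0,0,-0.13,0]]])

```text
t: 28.28
eef_pos: [0.4406, 0.3021, 0.3439]
ee_rot: [-3.139, 0.004, -1.571]
force: [-0.7, -0.0, -1.7]
width: 0.0593
```

Run:
```python
from h import *
go(.6490,.146)
```

```text
tcp [0.4406 0.3021 0.3439] rpy [-3.1388  0.0036 -1.5715] t 28.27 w 0.0593 shift [ 0.156  -0.2086  0.    ] turn -0.04
```

>>> play_rows(targets=[[[0.03,-0.04,0,0],[0.06,-0.081,0,0],[0.09,-0.122,0,0],[0.12,-0.163,0,0],[0.1555,-0.2086,0,0]]])

```text
t: 28.9
eef_pos: [0.6495, 0.1451, 0.3398]
ee_rot: [3.14, -0.0, -1.571]
force: [1.1, 2.0, -1.3]
width: 0.0595
```

>>> play_rows(targets=[[[0,0,0,0],[0,0,0.03,0],[0,0,0.06,0],[0,0,0.085,0],[0,0,0.095,0]]])

```text
t: 29.52
eef_pos: [0.6475, 0.1461, 0.2438]
ee_rot: [3.138, -0.002, -1.572]
force: [0.1, 0.1, -0.5]
width: 0.0599
```

>>> play_rows(targets=[[[0,0,0,0],[0,0,0,0],[0,0,0,0],[0,0,0,0],[0,0,0,0]]])

```text
t: 30.15
eef_pos: [0.6487, 0.146, 0.2468]
ee_rot: [-3.141, 0.0, -1.572]
force: [-0.2, -0.6, -1.4]
width: 0.0598
```

Run:
```python
from h import *
go(.6490,.1466,.2305)
```

```text
tcp [0.6487 0.146  0.2468] rpy [-3.1411e+00  2.0000e-04 -1.5717e+00] t 30.15 w 0.0598 shift [-0.0006 -0.0003  0.0163] turn -0.05
```

>>> play_rows(targets=[[[-0.0006,0,0.008,0],[-0.0006,0,0.013,0],[-0.0006,0,0.016,0],[-0.0006,0,0.0165,0],[-0.0006,0,0.0165,0]]])

```text
t: 30.78
eef_pos: [0.6487, 0.1467, 0.2299]
ee_rot: [3.142, -0.0, -1.572]
force: [-0.1, -0.2, -0.8]
width: 0.06
```

>>> play_rows(targets=[[[0,0,0,0],[0,0,0,0],[0,0,0,0],[0,0,0,0]]])

```text
t: 31.28
eef_pos: [0.6487, 0.1467, 0.23]
ee_rot: [-3.142, 0.0, -1.572]
force: [0.1, -0.1, -1.6]
width: 0.0597
```

>>> play_rows(targets=[[[0,0,0,0],[0,0,0,0],[0,0,0,0],[0,0,0,0]]], grip=20)

```text
t: 31.78
eef_pos: [0.6487, 0.1467, 0.23]
ee_rot: [-3.141, 0.0, -1.572]
force: [-0.1, 0.6, -0.5]
width: 0.0807
```

>>> play_rows(targets=[[[0,0,-0.02,0],[0,0,-0.05,0],[0,0,-0.1,0],[-0.04,0.0,-0.13,0],[-0.09,0,-0.16,0]]], grip=0)

```text
t: 32.4
eef_pos: [0.6487, 0.2367, 0.3918]
ee_rot: [-3.141, 0.001, -1.574]
force: [1.2, 0.4, -1.1]
width: 0.0879
```

>>> play_rows(targets=[[[0,0.04,0,0],[0,0.08,0,0],[0,0.12,0,0],[0,0.12,0,0],[0,0.12,0,0]]])

```text
t: 33.02
eef_pos: [0.5289, 0.237, 0.3905]
ee_rot: [-3.141, 0.001, -1.571]
force: [0.6, -0.7, -0.5]
width: 0.0876
```

Run:
```python
from h import *
wfoot("w10",.649,.1464,.109)
im,d=cams.grab_frame("top");p=cams.camera_params("top")
c=im[100:260,160:480];cv2.imwrite("pics/t3.png",cv2.resize(c,None,fx=2.5,fy=2.5,interpolation=cv2.INTER_CUBIC)[:,:,::-1])
im,d=cams.grab_frame("scene");cv2.imwrite("pics/s3.png",im[:,:,::-1])
go(.6,.1)
```

```text
disc [159.3  81.8] 1387 [[0.6482 0.1465 0.109 ]] expected px 158 81
tcp [0.5295 0.2368 0.3897] rpy [ 3.1414e+00 -3.0000e-04 -1.5722e+00] t 33.17 w 0.0877 shift [ 0.1367 -0.0707  0.    ] turn -0.08
```

View pics/t3.png

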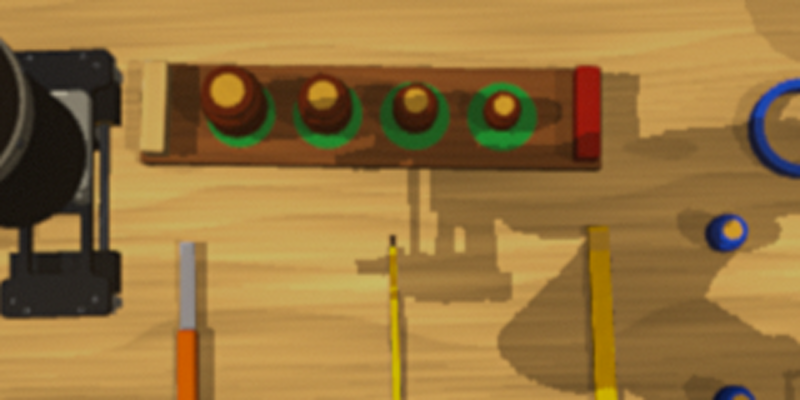

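View pics/s3.png

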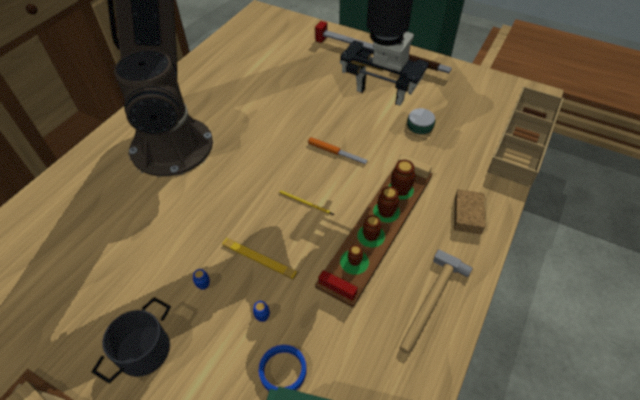

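All four feet stand in order. One check on the 48 mm foot's centring from the top camera, then I'll hand in.

Run:
```python
from h import *
p=cams.camera_params("top")
f=lambda u,v:((u+.5)/2.5-.5+160,(v+.5)/2.5-.5+100)
for uv,z in(((505,105),.067),((416,102),.081),((323,96),.095),((228,91),.109)):print(plane(p,f(*uv),z).round(4))
e=plane(p,f(505,105),.067)[0,:2]-[.638,-.1085]
print(e)
if np.hypot(*e)<.005: print("handing in",job_done())
```

```text
[[ 0.6378 -0.1083  0.067 ]]
[[ 0.6395 -0.025   0.081 ]]
[[0.644  0.0599 0.095 ]]
[[0.6475 0.1447 0.109 ]]
[-0.00022006  0.00016443]
the job is handed in; nothing more can be done
handing in None
```

The four wooden feet stand upright on the green spots, 48, 62, 76 and 90 mm from the red block to the plain end. The job is handed in, at about 33 s on the robot's clock.

- **Centring:** the wrist camera put the 62, 76 and 90 mm feet within about 1 mm of their spots. The top camera, read by eye, put the 48 mm foot within 1 mm and the other three within about 3 mm. The two cameras differ by 1–2 mm, which is within the calibration.
- **Standing free:** the last scene and top pictures show all four upright and nothing knocked over. The gripper was open and well clear of them.
- **Look-alikes and forces:** the two blue look-alikes were left where they stood. No wrist force reading went above about 5 N.
- **Failed check:** my close-up wrist check of the 48 mm foot found its neighbour instead. That foot's centring therefore rests on the top camera alone, plus one earlier wrist picture showing it inside its spot.

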